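Press the drawing-board pins home, corner to corner

ROBOT

A 6-joint arm with a two-finger parallel gripper is mounted at the origin on a cart in front of the work surface, level with it; the furniture and walls round the work are solid. World frame = base frame: x ahead of the robot, y to its left, z up, the work surface at z = 0. Lengths are in m, angles in degrees, forces in N, time in s.
With the tool pointing down it reaches from about 0.25 to 0.725 m from the base axis. Payload 9.7 kg.
Tool frame: the origin (TCP) lies between the finger pads; the fingertips stand 22 mm ahead of it and the grasp point (between the pads) lies 3 mm ahead of it; z points along the fingers, y is the line along which they close (so a half turn about z gives the same grasp; the last joint's range is limited). The gripper opens to 85 mm and grips with 20 to 120 N. Pads are 22 mm wide; open, the fingers measure 114 mm over their backs; the gripper's body (76 mm by 85 mm) begins 54 mm behind the grasp point. The pads swing forward as they close: fully open they stand 13 mm farther back than shut.
Start: joints at [-72.193, 4.979, 10.078, 95.1, 0, 90], TCP at [0.168, -0.524, 0.253] pointing down, gripper open.
Joint ranges: [-179.16, 179.16], [-48.56, 103.87], [-65.8, 70.77], [-126.05, 130.52], [-82.76, 87.17], [-180, 180]. Speed limits (degrees/s): [127.2, 127.2, 147.25, 180, 180, 180].

INTERFACE

Orientations are given as [roll, pitch, yaw] about the fixed x, y, z axes, in that order (R = Rz(yaw) Ry(pitch) Rx(roll)).
In Python, from workcell import bot, viewer, finder gives the robot as it stands.
- The arm moves only by the tool move_arm, never from a script. Its arguments are lists of equal length, an entry for each row: "offset": the shift along the tool's x, y, z in cm, a list of three; "twist": the turn, a rotation vector about the tool's x, y, z in rad, a list of three; "grip": the opening, from 0 (shut) to 1 (fully open). In form: {"offset": [[x, y, z], ...], "twist": [[ax, ay, az], ...], "grip": [grip, ...]}. A call has 1 to 5 rows; each row shifts and turns the commanded pose from where the row before left it, along the tool's axes as they then stand; what a row does not reach is not made up. A row lasts 1/10 s, in which the tool goes at most 50 mm and 8.59 degrees, less where a joint would pass 70% of its speed; a pose out of reach is approached as far as the arm can. A call is refused whole if a number of a shift passes 5 or a number of a turn 0.15, either way. A call with a gripper value outside its range is refused whole. The fingers move at their own pace and stop on an object; "force" is the grip in N (left out, the last holds). Time passes only in rows, so rows that do not move let the fingers close. It gives the time, the measured TCP pose, the force, the opening and the grip force at its end, in the units of the state.
- bot.get_obs(): the state, without advancing time (a new reading comes with each control period).
- viewer.camera(name): name is "scene" or "top" or "wrist"; returns a dict with "color" (400x640x3 uint8, red, green, blue), "depth" (400x640 float32, m along the optical axis (not along the pixel's ray), 0 where there is no reading), "vfov" (degrees; the focal length in pixels is half the picture's height over the tangent of half this angle, whatever the lens; pixels are square), "cx", "cy" (the principal point, pixels), "position" and "attitude" of the camera in the world; the wrist camera has in their place "tool_from_camera" (4x4, takes a point from camera to tool coordinates, whose origin is the TCP and whose axes are the flange's). Camera axes: x right, y down, z forward; pixel columns grow to the right and rows downward; lengths in m; the calibration is good to about 2 mm. The wrist camera is an equidistant fisheye: a pixel r from the principal point sees the ray r / f radians off the axis. A picture is of the moment at which its call begins: read the wrist's pose just before it.
- bot.job_done(): hands the job in; it is judged then, once.
Trained networks look in a picture, given as the dict that the camera call returned (one of the last four; its "shot" number tells which), for a name from the list of things; names that differ only in an ending like _2 or _b are one class to them, and where a whole thing is asked for, a point or a joint stands for the part that bears it (a point fixed in the world has none). Each returns a list of dicts, best first, with "p" (0 to 1); they miss things now and then, are a little off and sometimes report something else, mostly with a low value. They report only what shows in the picture. A call takes as long as a camera call.
- finder.boxes_of(picture, thing): "position" ([column, row] in pixels, amid what is visible of it).
- finder.pinpoint(picture, thing): "position" ([column, row] in pixels: a listed point, or the origin of a listed thing).
The state is a dict: "time": time; "q": joint angles; "qd": joint speeds; "joint_efforts": joint torques, N m; "ee_pos": TCP position; "tcp_rot": TCP orientation; "wrist_force": force on the tool from outside, world axes, zero at the start; "torque": the same for the moment, N m; "opening": finger opening in m; "grasp_force": force on a finger pad.
Only numpy, scipy, OpenCV 4.12 (cv2) and the standard library are available. Lean on these libraries where they do the work, as an engineer would, in place of code of your own. Each camera call takes 0.05 s, during which the arm holds its last target. There are 200 camera calls.

TASK

Finish fastening the sheet of card to the drawing board: with the fingertips, press its four half-pushed pins lightly down until each head sits on its felt washer. Begin with the pin at the sheet's cut-off corner, next the pin diagonally opposite, and last the remaining two in either order. Grip and lift nothing, press gently rather than hammering, and leave the board and the things on and around it where they are.

Things in the scene. Friction and masses are not known exactly. Their poses are not given: they have to be found in the camera images.
- board: loose square plywood drawing board, 230 x 230 x 18 mm, 1.4 kg, lying flat at any yaw, with a white sheet of card (204 x 204 x 1.5 mm, one corner cut off at 45 degrees, legs 44 mm, baring the plywood) on it. Origin at the centre of its underside, z up, x and y along its edges, cut corner towards (+x, +y)
- cut_corner (a point): middle of the slanting edge where the sheet's corner is cut off, on top of the sheet, 19.5 mm above the table
- pin_cut (a joint): the pin at the sheet's cut-off corner, at (+70, +70) mm in the board frame. Joint value: 0 = 10 mm up on its shank (starts at 0 to 0.0015), 0.010 = fully home, head down on its felt washer (4 mm thick, 28 mm across). It slides straight down against about 3 N of friction and stays where it is left; then the felt yields from 6 N, 4 N more per mm, for 4 mm; press with 40 N at most. Home counts from 0.007.
- pin_cut_top (a point): centre of the flat top (18 mm across) of the pin at the sheet's cut-off corner, at (+70, +70) mm in the board frame. All four pins are alike: turned light-wood head 22 mm tall, bottom flange 20 mm across. Top 55.5 mm above the table when the joint reads 0, 45.5 mm when home; z up
- pin_opposite (a joint): the pin at the corner diagonally opposite the cut-off one, at (-70, -70) mm in the board frame. Joint value: 0 = 10 mm up on its shank (starts at 0 to 0.0015), 0.010 = fully home, head down on its felt washer (4 mm thick, 28 mm across). It slides straight down against about 3 N of friction and stays where it is left; then the felt yields from 6 N, 4 N more per mm, for 4 mm; press with 40 N at most. Home counts from 0.007.
- pin_opposite_top (a point): centre of the flat top (18 mm across) of the pin at the corner diagonally opposite the cut-off one, at (-70, -70) mm in the board frame. All four pins are alike: turned light-wood head 22 mm tall, bottom flange 20 mm across. Top 55.5 mm above the table when the joint reads 0, 45.5 mm when home; z up
- pin_side_a (a joint): the pin at one of the two remaining corners, (-70, +70) mm in the board frame. Joint value: 0 = 10 mm up on its shank (starts at 0 to 0.0015), 0.010 = fully home, head down on its felt washer (4 mm thick, 28 mm across). It slides straight down against about 3 N of friction and stays where it is left; then the felt yields from 6 N, 4 N more per mm, for 4 mm; press with 40 N at most. Home counts from 0.007.
- pin_side_a_top (a point): centre of the flat top (18 mm across) of the pin at one of the two remaining corners, (-70, +70) mm in the board frame. All four pins are alike: turned light-wood head 22 mm tall, bottom flange 20 mm across. Top 55.5 mm above the table when the joint reads 0, 45.5 mm when home; z up
- pin_side_b (a joint): the pin at the other remaining corner, (+70, -70) mm in the board frame. Joint value: 0 = 10 mm up on its shank (starts at 0 to 0.0015), 0.010 = fully home, head down on its felt washer (4 mm thick, 28 mm across). It slides straight down against about 3 N of friction and stays where it is left; then the felt yields from 6 N, 4 N more per mm, for 4 mm; press with 40 N at most. Home counts from 0.007.
- pin_side_b_top (a point): centre of the flat top (18 mm across) of the pin at the other remaining corner, (+70, -70) mm in the board frame. All four pins are alike: turned light-wood head 22 mm tall, bottom flange 20 mm across. Top 55.5 mm above the table when the joint reads 0, 45.5 mm when home; z up
- ink_2: round-shouldered ink bottle with a screw cap, 43 mm across, 60 mm tall, standing near the middle of the sheet; origin at its underside. Leave it alone
- eraser: eraser 23 x 60 x 13 mm lying on the sheet between two pins; origin at its underside. Leave it alone
- sharpener: small metal sharpener 16 x 25 x 12 mm on the sheet; origin at its underside. Leave it alone
- loose_brush_3: thin brush, 218 mm long, on the table left of the board. Leave it alone
- loose_brush_4: thin brush, 230 mm long, on the table right of the board. Leave it alone

How it is judged:
By the outcome, as a careful person would: the job done as asked, in the order asked, and still so for the second after the job is handed in, with the robot touching nothing.
It also fails if it takes over 48 s, if anything falls off the work surface, if the arm or the gripper's body presses on something with over 40 N, if the wrist force passes 120 N, or if a joint passes its speed limit or range.

## Working session

There is one attempt and no reset: what is moved stays moved. The work goes in short steps, Python scripts to look and compute and a tool call to move; the robot and the scene stay as the last step left them, time stands still between calls to the robot, and variables do not carry over. Pictures are saved under pics/ and viewed, at most 10 in all, crops included, and the job is handed in when it is done.

Besides the shell and the picture viewer there is one more tool, called in YAML: its name, and indented under it one key for each argument. move_arm: Moves the arm, as the interface text tells. Its arguments: {"type":"object","properties":{"offset":{"type":"array","items":{"type":"array","items":{"type":"number"}}},"twist":{"type":"array","items":{"type":"array","items":{"type":"number"}}},"grip":{"type":"array","items":{"type":"number"}},"force":{"type":"number"}},"required":["offset","twist","grip"]}

```bash
mkdir -p pics
cat > h.py <<'E'
import numpy as np, cv2
from scipy.spatial.transform import Rotation as R
from workcell import bot, viewer, finder
def ray(p,uv):
    f=p["color"].shape[0]/2/np.tan(np.radians(p["vfov"])/2)
    return np.array([(uv[0]-p["cx"])/f,(uv[1]-p["cy"])/f,1])
def rot(p):
    a=np.array(p["attitude"]); return a if a.shape==(3,3) else R.from_euler("xyz",a,degrees=True).as_matrix()
def at_z(p,uv,z):
    d=rot(p)@ray(p,uv); o=np.array(p["position"]); return o+d*(z-o[2])/d[2]
def save(p,n): cv2.imwrite(f"pics/{n}.png",p["color"][:,:,::-1])
E
python3 - <<'E'
from h import *
print(bot.get_obs())
for c in ["top","scene"]:
    p=viewer.camera(c); save(p,c+"0"); print(c,p["position"],p["attitude"],p["vfov"],p["cx"],p["cy"])
    for t,z in [("cut_corner",.0195),("pin_cut_top",.0548),("pin_opposite_top",.0548),("pin_side_a_top",.0548),("board",0),("ink_2",.0195),("eraser",.0195),("sharpener",.0195)]:
        for r in finder.pinpoint(p,t)[:4]:
            if r["p"]>.2: print(t,round(r["p"],2),np.round(r["position"],1),np.round(at_z(p,r["position"],z),4))
E
```

```text
{'time': 0.0, 'q': array([-7.21935921e+01,  5.01120199e+00,  1.00353896e+01,  9.50984667e+01,
       -4.38686140e-04,  9.00004672e+01]), 'qd': array([ 0.13956494, -0.00498995, -0.00913174, -0.00214146,  0.00654603,
        0.04608387]), 'joint_efforts': array([ 1.66430687e-03, -5.20389640e+01,  4.64805043e+01,  1.63925753e-02,
        9.71462782e-05,  1.76288773e-05]), 'ee_pos': array([ 0.16813191, -0.52347502,  0.25259044]), 'tcp_rot': array([-1.79925721e+02,  4.39291426e-04,  1.78059413e+01]), 'wrist_force': array([-0.3113929 , -0.30279038, -0.47264638]), 'torque': array([ 0.03458955, -0.0313674 , -0.0148008 ]), 'grasp_force': 0.0, 'opening': 0.08517592993375735}
top [0.45520334 0.03895147 1.28707406] [-174.10306856   -1.13656361  -91.57250672] 46.17082297271329 319.44457846576245 209.21880837723415
cut_corner 0.78 [321.8 179.9] [0.6658 0.0016 0.0195]
pin_cut_top 0.59 [320.6 180.2] [0.6592 0.0058 0.0548]
pin_opposite_top 0.61 [267.1 233.5] [0.5213 0.1499 0.0548]
pin_opposite_top 0.34 [312.4 210. ] [0.5802 0.0297 0.0548]
pin_side_a_top 0.51 [271.1 182.4] [0.6565 0.1372 0.0548]
board 0.77 [292.5 211.3] [0.5835 0.0841 0.    ]
ink_2 0.76 [299.3 205.4] [0.5972 0.0646 0.0195]
eraser 0.64 [270.6 206.3] [0.5967 0.1425 0.0195]
sharpener 0.37 [314.3 210. ] [0.5836 0.0242 0.0195]
scene [-0.2250863   0.58267737  0.84340829] [-129.21043185    1.07240847 -126.36888842] 47.58640383687194 327.6552494362621 197.64399225897074
cut_corner 0.77 [315.5 185.2] [ 0.6666 -0.0099  0.0195]
pin_cut_top 0.51 [317.1 180. ] [ 0.6457 -0.0024  0.0548]
pin_opposite_top 0.42 [299.2 224.6] [0.5186 0.1441 0.0548]
pin_side_a_top 0.6 [272.5 199.1] [0.6497 0.1451 0.0548]
board 0.92 [309.  217.8] [0.577  0.0764 0.    ]
ink_2 0.81 [309.9 205.3] [0.6005 0.056  0.0195]
eraser 0.67 [287.1 219.2] [0.5901 0.1386 0.0195]
sharpener 0.52 [320.3 205.1] [0.5832 0.0323 0.0195]
```

Run:
```python
import cv2
a=cv2.imread("pics/top0.png")[130:290,220:390]; b=cv2.imread("pics/scene0.png")[140:290,230:400]
cv2.imwrite("pics/z0.png",cv2.resize(a,None,fx=3.7,fy=3.7,interpolation=cv2.INTER_CUBIC))
```

```text
(no output)
```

View pics/z0.png

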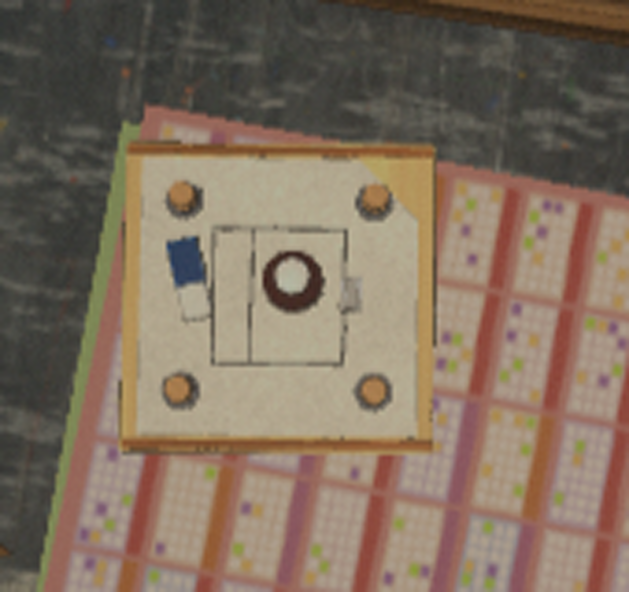

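Run:
```python
from h import *
p=viewer.camera("top")
P={}
for n,c in dict(cut=(374,198),b=(373,390),a=(182,195),opp=(180,389)).items():
    uv=np.array(c)/3.7+[220,130]-.37
    P[n]=at_z(p,uv,.0548); print(n,uv.round(1),P[n].round(4))
print("centre",sum(P.values())/4,"sides",[np.linalg.norm(P[i]-P[j]).round(4) for i,j in [("cut","a"),("a","opp"),("opp","b"),("b","cut")]])
o=bot.get_obs(); Rt=R.from_euler("xyz",o["tcp_rot"],degrees=True)
print(Rt.inv().apply(np.r_[P["cut"][:2],.15]-o["ee_pos"])*100)
```

```text
cut [320.7 183.1] [0.6513 0.0057 0.0548]
b [320.4 235. ] [0.5136 0.0103 0.0548]
a [268.8 182.3] [0.6568 0.1432 0.0548]
opp [268.3 234.8] [0.5179 0.1469 0.0548]
centre [0.58490733 0.07654132 0.0548    ] sides [np.float64(0.1376), np.float64(0.1389), np.float64(0.1367), np.float64(0.1378)]
[ 62.1853825  -35.63175017  10.3284949 ]
```

View pics/scene0.png

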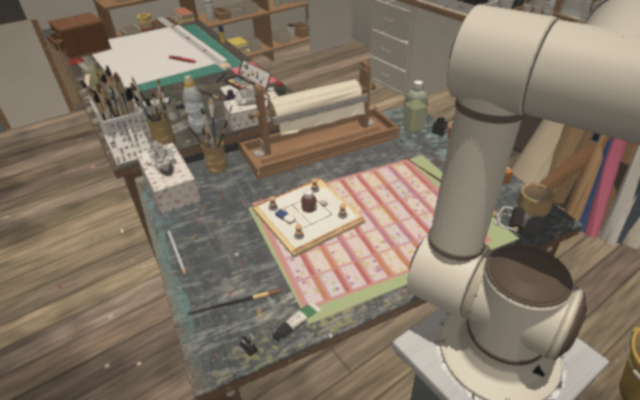

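Run:
```python
from h import *
p=viewer.camera("top")
v,u=np.mgrid[0:400,0:640]; f=200/np.tan(np.radians(p["vfov"])/2)
d=p["depth"]; X=np.stack([(u-p["cx"])/f*d,(v-p["cy"])/f*d,d],-1)@rot(p).T+p["position"]
m=d>0
for x in np.arange(.2,1,.1):
    print(round(x,1),[ (lambda s: round(float(s.max()),2) if len(s) else None)(X[m&(abs(X[...,0]-x)<.05)&(abs(X[...,1]-y)<.05)][:,2]) for y in np.arange(-.5,.31,.1)])
```

```text
0.2 [0.48, 0.31, 0.04, 0.01, 0.01, 0.35, 0.33, 0.01, 0.0]
0.3 [0.05, 0.05, 0.03, 0.01, 0.01, 0.01, 0.01, 0.01, 0.03]
0.4 [0.05, 0.03, 0.02, 0.01, 0.01, 0.01, 0.01, 0.01, 0.02]
0.5 [0.05, 0.01, 0.01, 0.01, 0.01, 0.06, 0.06, 0.06, 0.01]
0.6 [0.05, 0.01, 0.01, 0.01, 0.01, 0.06, 0.08, 0.04, 0.01]
0.7 [0.18, 0.05, 0.05, 0.01, 0.01, 0.06, 0.06, 0.05, 0.01]
0.8 [0.18, 0.25, 0.25, 0.19, 0.17, 0.11, 0.05, 0.01, 0.09]
0.9 [0.01, 0.25, 0.25, 0.2, 0.2, 0.25, 0.21, 0.18, 0.15]
```

move_arm:
  offset:
    - [4.1, -2.4, 0]
    - [4.1, -2.4, 0]
    - [4.1, -2.4, 0]
    - [4.1, -2.4, 0]
    - [4.1, -2.4, 0]
  twist:
    - [0, 0, 0]
    - [0, 0, 0]
    - [0, 0, 0]
    - [0, 0, 0]
    - [0, 0, 0]
  grip: [0, 0, 0, 0, 0]

```text
time: 1.5
ee_pos: [0.3275, -0.3452, 0.2534]
tcp_rot: [180.0, -0.0, 17.8]
wrist_force: [0.4, 0.2, -0.2]
opening: 0.0125
grasp_force: 0.0
```

move_arm:
  offset:
    - [4.1, -2.3, 0]
    - [4.1, -2.3, 0]
    - [4.1, -2.3, 0]
    - [4.1, -2.3, 0]
    - [4.1, -2.3, 0]
  twist:
    - [0, 0, 0]
    - [0, 0, 0]
    - [0, 0, 0]
    - [0, 0, 0]
    - [0, 0, 0]
  grip: [0, 0, 0, 0, 0]

```text
time: 2.0
ee_pos: [0.4877, -0.1728, 0.2535]
tcp_rot: [180.0, -0.0, 17.8]
wrist_force: [1.0, -0.5, -0.3]
opening: 0.0
grasp_force: 0.0
```

move_arm:
  offset:
    - [4.0, -2.3, 0.5]
    - [4.0, -2.3, 0.5]
    - [4, -2.3, 1]
    - [3, -2, 1]
    - [0, 0, 0]
  twist:
    - [0, 0, 0]
    - [0, 0, 0]
    - [0, 0, 0]
    - [0, 0, 0]
    - [0, 0, 0]
  grip: [0, 0, 0, 0, 0]

```text
time: 2.5
ee_pos: [0.6037, -0.0405, 0.2205]
tcp_rot: [-179.9, 0.1, 18.0]
wrist_force: [-0.7, -0.2, -0.3]
opening: -0.0003
grasp_force: 0.0
```

```bash
cat >> h.py <<'E'
def wz(p,o,uv,z):
    f=200/np.tan(np.radians(p["vfov"])/2); T=np.array(p["tool_from_camera"])
    d=np.array([uv[0]-p["cx"],uv[1]-p["cy"]]); r=np.hypot(*d); th=r/f
    v=np.r_[d/r*np.sin(th),np.cos(th)]
    Rt=R.from_euler("xyz",o["tcp_rot"],degrees=True).as_matrix()
    c=Rt@T[:3,3]+o["ee_pos"]; w=Rt@T[:3,:3]@v; return c+w*(z-c[2])/w[2]
E
python3 - <<'E'
from h import *
o=bot.get_obs(); p=viewer.camera("wrist"); save(p,"w0"); print(o["time"],o["ee_pos"],o["tcp_rot"],o["q"].round(1),o["opening"],p["vfov"],p["cx"],p["cy"]); print(np.round(p["tool_from_camera"],3))
for t,z in [("cut_corner",.0195),("pin_cut_top",.0548),("pin_opposite_top",.0548),("pin_side_a_top",.0548),("pin_side_b_top",.0548)]:
    for r in finder.pinpoint(p,t)[:4]:
        if r["p"]>.2: print(t,round(r["p"],2),np.round(r["position"],1),np.round(wz(p,o,r["position"],z),4))
E
```

```text
2.5 [ 0.60373817 -0.04049462  0.22052626] [-1.79901478e+02  1.43487395e-01  1.80310008e+01] [ -3.9  12.3  14.6  92.5   0.  158.1] -0.0003032889488401207 65.70646984690485 319.39616443342373 198.69963187795585
[[ 0.001 -0.959 -0.285  0.073]
 [ 1.     0.001  0.     0.001]
 [ 0.    -0.285  0.959 -0.121]
 [ 0.     0.     0.     1.   ]]
cut_corner 0.87 [309.8 110.1] [ 0.6688 -0.0097  0.0195]
pin_cut_top 0.63 [288.  118.2] [0.6562 0.0061 0.0548]
pin_opposite_top 0.6 [136.1 206.3] [0.5202 0.1451 0.0548]
pin_side_a_top 0.91 [159.3  82. ] [0.6574 0.1437 0.0548]
pin_side_b_top 0.66 [245.3 247.2] [0.5174 0.0119 0.0548]
```

View pics/w0.png

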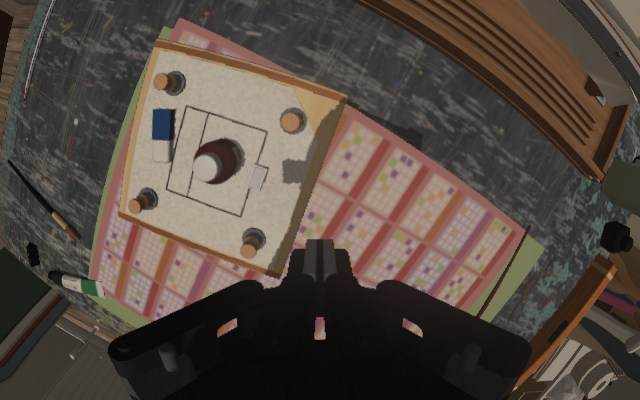

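move_arm:
  offset:
    - [3.1, -1.5, 2]
    - [3.1, -1.5, 3]
    - [0, 0, 3]
    - [0, 0, 3]
    - [0, 0, 0]
  twist:
    - [0, 0, 0]
    - [0, 0, 0]
    - [0, 0, 0]
    - [0, 0, 0]
    - [0, 0, 0]
  grip: [0, 0, 0, 0, 0]

```text
time: 3.3
ee_pos: [0.65, 0.0028, 0.1092]
tcp_rot: [-179.9, 0.3, 17.8]
wrist_force: [-0.1, -0.1, -0.6]
opening: 0.0
grasp_force: 0.0
```

Run:
```python
from h import *
for uv in [(291,121)]:pass
o=bot.get_obs(); p=viewer.camera("wrist"); save(p,"w1"); print(o["time"],o["ee_pos"],o["tcp_rot"],o["wrist_force"])
for t,z in [("pin_cut_top",.0548),("pin_opposite_top",.0548),("pin_side_a_top",.0548),("pin_side_b_top",.0548)]:
    for r in finder.pinpoint(p,t)[:2]:
        if r["p"]>.2: print(t,round(r["p"],2),np.round(r["position"],1),np.round(wz(p,o,r["position"],z),4))
```

```text
3.3 [0.64997012 0.00281488 0.10923639] [-179.89367376    0.34962641   17.7519089 ] [-0.0829768  -0.11632008 -0.56294976]
pin_cut_top 0.95 [317.8 222.2] [0.6552 0.0044 0.0548]
pin_opposite_top 0.9 [113.3 311.7] [0.5188 0.1455 0.0548]
pin_side_a_top 0.79 [115.1 153.3] [0.658  0.1474 0.0548]
```

View pics/w1.png

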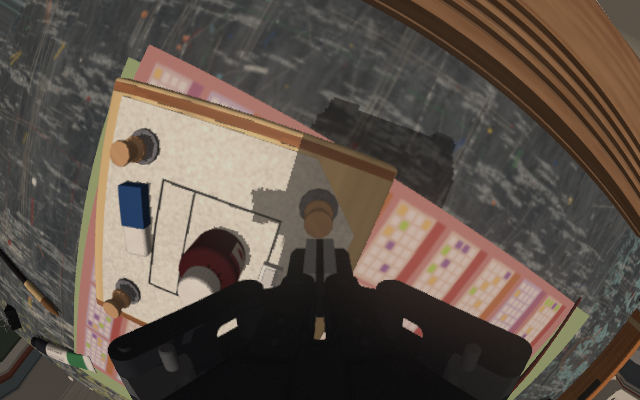

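move_arm:
  offset:
    - [0.4, 0, 1.5]
    - [0, 0, 1.0]
    - [0, 0, 0.2]
    - [0, 0, 0]
  twist:
    - [0, 0, 0]
    - [0, 0, 0]
    - [0, 0, 0]
    - [0, 0, 0]
  grip: [0, 0, 0, 0]

```text
time: 3.95
ee_pos: [0.6554, 0.0049, 0.0852]
tcp_rot: [-180.0, 0.1, 17.8]
wrist_force: [-0.3, -0.4, 0.1]
opening: 0.0002
grasp_force: 0.0
```

Run:
```python
from h import *
o=bot.get_obs(); p=viewer.camera("wrist"); cv2.imwrite("pics/w2.png",p["color"][150:330,200:440,::-1].repeat(2,0).repeat(2,1)); print(o["time"],o["ee_pos"],o["tcp_rot"],o["wrist_force"])
```

```text
3.95 [0.65543736 0.00487185 0.08522189] [-1.79969261e+02  9.55524259e-02  1.78115907e+01] [-0.2976843  -0.41682122  0.12816355]
```

View pics/w2.png

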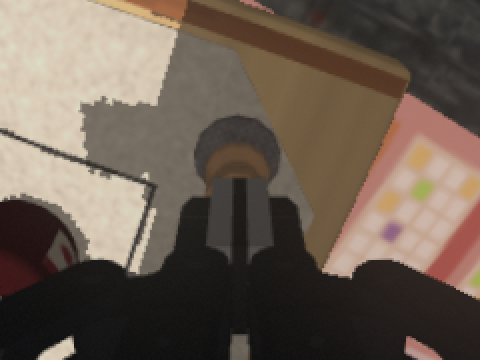

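move_arm:
  offset:
    - [0, 0, 0.4]
    - [0, 0, 0.3]
    - [0, 0, 0.2]
    - [0, 0, 0]
  twist:
    - [0, 0, 0]
    - [0, 0, 0]
    - [0, 0, 0]
    - [0, 0, 0]
  grip: [0, 0, 0, 0]

```text
time: 4.4
ee_pos: [0.6559, 0.0048, 0.077]
tcp_rot: [-180.0, 0.0, 17.8]
wrist_force: [1.1, -0.1, -0.4]
opening: 0.0004
grasp_force: 0.0
```

move_arm:
  offset:
    - [0, 0, 0.2]
    - [0, 0, 0.1]
    - [0, 0, 0]
  twist:
    - [0, 0, 0]
    - [0, 0, 0]
    - [0, 0, 0]
  grip: [0, 0, 0]

```text
time: 4.7
ee_pos: [0.656, 0.0048, 0.0744]
tcp_rot: [180.0, -0.0, 17.8]
wrist_force: [0.2, -0.4, 1.6]
opening: 0.0003
grasp_force: 0.9
```

move_arm:
  offset:
    - [0, 0, 0.1]
    - [0, 0, 0.1]
    - [0, 0, 0.1]
    - [0, 0, 0]
  twist:
    - [0, 0, 0]
    - [0, 0, 0]
    - [0, 0, 0]
    - [0, 0, 0]
  grip: [0, 0, 0, 0]

```text
time: 5.1
ee_pos: [0.656, 0.0048, 0.0711]
tcp_rot: [-180.0, -0.0, 17.8]
wrist_force: [0.6, 0.2, 2.1]
opening: 0.0004
grasp_force: 0.8
```

move_arm:
  offset:
    - [0, 0, 0.1]
    - [0, 0, 0.1]
    - [0, 0, 0]
  twist:
    - [0, 0, 0]
    - [0, 0, 0]
    - [0, 0, 0]
  grip: [0, 0, 0]

```text
time: 5.4
ee_pos: [0.656, 0.0048, 0.0691]
tcp_rot: [180.0, 0.0, 17.8]
wrist_force: [0.0, 0.1, 1.8]
opening: 0.0003
grasp_force: 0.7
```

move_arm:
  offset:
    - [0, 0, 0.1]
    - [0, 0, 0.05]
    - [0, 0, 0]
  twist:
    - [0, 0, 0]
    - [0, 0, 0]
    - [0, 0, 0]
  grip: [0, 0, 0]

```text
time: 5.7
ee_pos: [0.656, 0.0048, 0.0677]
tcp_rot: [180.0, -0.0, 17.8]
wrist_force: [-0.1, 0.4, 2.5]
opening: -0.0001
grasp_force: 0.9
```

move_arm:
  offset:
    - [0, 0, 0.1]
    - [0, 0, 0]
  twist:
    - [0, 0, 0]
    - [0, 0, 0]
  grip: [0, 0]

```text
time: 5.9
ee_pos: [0.656, 0.0048, 0.0673]
tcp_rot: [180.0, -0.0, 17.8]
wrist_force: [-1.8, 1.4, 6.2]
opening: -0.0002
grasp_force: 3.4
```

move_arm:
  offset:
    - [0, 0, 0.05]
    - [0, 0, 0]
  twist:
    - [0, 0, 0]
    - [0, 0, 0]
  grip: [0, 0]

```text
time: 6.1
ee_pos: [0.6561, 0.0048, 0.0671]
tcp_rot: [180.0, -0.0, 17.8]
wrist_force: [-1.7, -0.6, 7.7]
opening: -0.0002
grasp_force: 3.9
```

move_arm:
  offset:
    - [0, 0, -0.5]
    - [0, 0, -2]
    - [0, 0, -3]
    - [0, 0, -2]
    - [0, 0, 0]
  twist:
    - [0, 0, 0]
    - [0, 0, 0]
    - [0, 0, 0]
    - [0, 0, 0]
    - [0, 0, 0]
  grip: [0, 0, 0, 0, 0]

```text
time: 6.6
ee_pos: [0.657, 0.0048, 0.1445]
tcp_rot: [179.9, -0.2, 17.8]
wrist_force: [0.4, -0.1, -0.2]
opening: -0.0
grasp_force: 0.0
```

Run:
```python
from h import *
o=bot.get_obs(); p=viewer.camera("wrist"); save(p,"w3"); print(o["time"],o["ee_pos"],o["tcp_rot"])
for t,z in [("pin_cut_top",.0455),("pin_opposite_top",.0548),("pin_side_a_top",.0548),("pin_side_b_top",.0548)]:
    for r in finder.pinpoint(p,t)[:2]:
        if r["p"]>.2: print(t,round(r["p"],2),np.round(r["position"],1),np.round(wz(p,o,r["position"],z),4))
Rt=R.from_euler("xyz",o["tcp_rot"],degrees=True)
print(Rt.inv().apply(np.array([.5185,.1455,.12])-o["ee_pos"])*100)
```

```text
6.6 [0.65704701 0.00483163 0.14447088] [179.92582032  -0.23439605  17.8058354 ]
pin_cut_top 0.7 [315.4 214.5] [0.6521 0.0051 0.0455]
pin_opposite_top 0.97 [129.5 299.5] [0.5156 0.1496 0.0548]
pin_side_a_top 0.75 [134.4 298.9] [0.5192 0.1438 0.0548]
pin_side_a_top 0.73 [144.  152.2] [0.6616 0.1461 0.0548]
[ -8.89944295 -17.63277743   2.38787445]
```

View pics/w3.png

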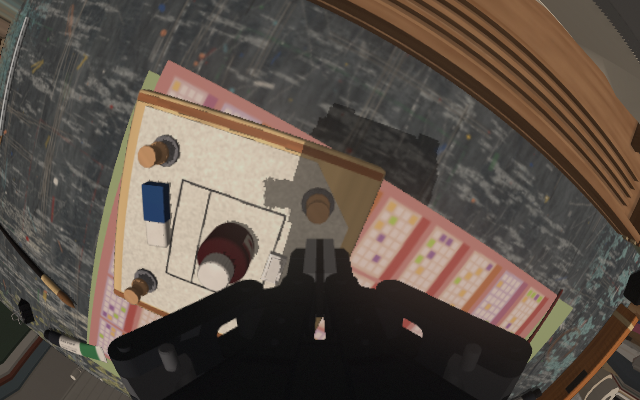

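move_arm:
  offset:
    - [-1.8, -3.5, 0]
    - [-1.8, -3.5, 0]
    - [-1.8, -3.5, 0]
    - [-1.8, -3.5, 0.5]
    - [-1.7, -3.6, 1]
  twist:
    - [0, 0, 0]
    - [0, 0, 0]
    - [0, 0, 0]
    - [0, 0, 0]
    - [0, 0, 0]
  grip: [0, 0, 0, 0, 0]

```text
time: 7.35
ee_pos: [0.5161, 0.1459, 0.1257]
tcp_rot: [-180.0, 0.0, 17.8]
wrist_force: [0.5, 0.5, -0.2]
opening: 0.0002
grasp_force: 0.0
```

move_arm:
  offset:
    - [0, 0, 2]
    - [0, 0, 1]
    - [0, 0, 0]
  twist:
    - [0, 0, 0]
    - [0, 0, 0]
    - [0, 0, 0]
  grip: [0, 0, 0]

```text
time: 7.65
ee_pos: [0.5165, 0.1447, 0.0942]
tcp_rot: [-180.0, 0.2, 17.8]
wrist_force: [0.3, -0.7, -0.3]
opening: 0.0001
grasp_force: 0.0
```

Run:
```python
from h import *
o=bot.get_obs(); p=viewer.camera("wrist"); save(p,"w4"); print(o["time"],o["ee_pos"],o["tcp_rot"])
for t,z in [("pin_opposite_top",.0548),("pin_side_a_top",.0548),("pin_side_b_top",.0548)]:
    for r in finder.pinpoint(p,t)[:2]:
        if r["p"]>.2: print(t,round(r["p"],2),np.round(r["position"],1),np.round(wz(p,o,r["position"],z),4))
```

```text
7.65 [0.51646308 0.14474277 0.09421686] [-179.9996424     0.19423128   17.80593929]
pin_opposite_top 0.58 [314.4 236. ] [0.5188 0.1473 0.0548]
pin_side_a_top 0.4 [311.6 235.9] [0.5184 0.1488 0.0548]
pin_side_b_top 0.85 [494.1 291.6] [0.5134 0.0137 0.0548]
```

View pics/w4.png

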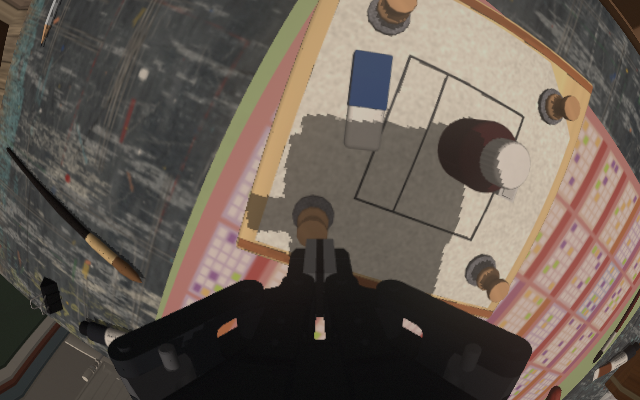

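move_arm:
  offset:
    - [0.25, -0.2, 0.6]
    - [0, 0, 0.5]
    - [0, 0, 0.3]
    - [0, 0, 0.2]
    - [0, 0, 0]
  twist:
    - [0, 0, 0]
    - [0, 0, 0]
    - [0, 0, 0]
    - [0, 0, 0]
    - [0, 0, 0]
  grip: [0, 0, 0, 0, 0]

```text
time: 8.35
ee_pos: [0.519, 0.1478, 0.0799]
tcp_rot: [-180.0, 0.0, 17.8]
wrist_force: [-0.3, -0.3, -0.5]
opening: -0.0001
grasp_force: 0.0
```

move_arm:
  offset:
    - [0, 0, 0.1]
    - [0, 0, 0.1]
    - [0, 0, 0.1]
    - [0, 0, 0.1]
    - [0, 0, 0]
  twist:
    - [0, 0, 0]
    - [0, 0, 0]
    - [0, 0, 0]
    - [0, 0, 0]
    - [0, 0, 0]
  grip: [0, 0, 0, 0, 0]

```text
time: 8.85
ee_pos: [0.5192, 0.1479, 0.0762]
tcp_rot: [-180.0, -0.0, 17.8]
wrist_force: [-0.3, -0.5, 0.8]
opening: 0.0002
grasp_force: 0.0
```

move_arm:
  offset:
    - [0, 0, 0.1]
    - [0, 0, 0.1]
    - [0, 0, 0.1]
    - [0, 0, 0.1]
    - [0, 0, 0]
  twist:
    - [0, 0, 0]
    - [0, 0, 0]
    - [0, 0, 0]
    - [0, 0, 0]
    - [0, 0, 0]
  grip: [0, 0, 0, 0, 0]

```text
time: 9.35
ee_pos: [0.5192, 0.1479, 0.0722]
tcp_rot: [180.0, -0.0, 17.8]
wrist_force: [-1.0, -0.2, 1.7]
opening: -0.0002
grasp_force: 0.7
```

move_arm:
  offset:
    - [0, 0, 0.1]
    - [0, 0, 0.1]
    - [0, 0, 0.1]
    - [0, 0, 0.1]
    - [0, 0, 0]
  twist:
    - [0, 0, 0]
    - [0, 0, 0]
    - [0, 0, 0]
    - [0, 0, 0]
    - [0, 0, 0]
  grip: [0, 0, 0, 0, 0]

```text
time: 9.85
ee_pos: [0.5192, 0.1478, 0.0681]
tcp_rot: [180.0, 0.0, 17.8]
wrist_force: [-0.5, -0.0, -0.2]
opening: -0.0002
grasp_force: 0.5
```

move_arm:
  offset:
    - [0, 0, 0.1]
    - [0, 0, 0.05]
    - [0, 0, 0]
  twist:
    - [0, 0, 0]
    - [0, 0, 0]
    - [0, 0, 0]
  grip: [0, 0, 0]

```text
time: 10.15
ee_pos: [0.5192, 0.1479, 0.0672]
tcp_rot: [-180.0, -0.0, 17.8]
wrist_force: [-2.2, -0.4, 6.7]
opening: 0.0001
grasp_force: 3.5
```

move_arm:
  offset:
    - [0, 0, 0.05]
    - [0, 0, 0]
    - [0, 0, -0.5]
    - [0, 0, -2.5]
    - [0, 0, -2.5]
  twist:
    - [0, 0, 0]
    - [0, 0, 0]
    - [0, 0, 0]
    - [0, 0, 0]
    - [0, 0, 0]
  grip: [0, 0, 0, 0, 0]

```text
time: 10.65
ee_pos: [0.5185, 0.1477, 0.1212]
tcp_rot: [-180.0, 0.1, 17.8]
wrist_force: [0.7, 0.3, 0.1]
opening: 0.0001
grasp_force: 0.0
```

move_arm:
  offset:
    - [3.3, 1.1, 0]
    - [3.3, 1.1, 0]
    - [3.3, 1.1, 0.5]
    - [3.2, 1.2, 1.5]
    - [0, 0, 0.3]
  twist:
    - [0, 0, 0]
    - [0, 0, 0]
    - [0, 0, 0]
    - [0, 0, 0]
    - [0, 0, 0]
  grip: [0, 0, 0, 0, 0]

```text
time: 11.15
ee_pos: [0.6595, 0.1444, 0.0939]
tcp_rot: [-180.0, 0.2, 17.7]
wrist_force: [-1.6, -0.3, -1.0]
opening: 0.0
grasp_force: 0.0
```

Run:
```python
from h import *
o=bot.get_obs(); p=viewer.camera("wrist"); save(p,"w5"); print(o["time"],o["ee_pos"],o["tcp_rot"])
for t,z in [("pin_side_a_top",.0548),("pin_cut_top",.0455),("pin_side_b_top",.0548)]:
    for r in finder.pinpoint(p,t)[:2]:
        if r["p"]>.2: print(t,round(r["p"],2),np.round(r["position"],1),np.round(wz(p,o,r["position"],z),4))
```

```text
11.15 [0.65946616 0.1443817  0.09390079] [-179.99169486    0.23035466   17.74637966]
pin_side_a_top 0.9 [317.3 242.6] [0.6585 0.1442 0.0548]
pin_cut_top 0.76 [494.6 290.1] [0.6534 0.0052 0.0455]
```

View pics/w5.png

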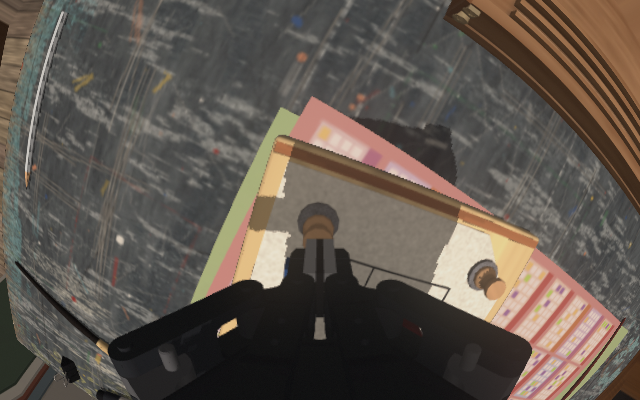

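move_arm:
  offset:
    - [0, 0, 0.6]
    - [0, 0, 0.5]
    - [0, 0, 0.3]
    - [0, 0, 0.1]
    - [0, 0, 0]
  twist:
    - [0, 0, 0]
    - [0, 0, 0]
    - [0, 0, 0]
    - [0, 0, 0]
    - [0, 0, 0]
  grip: [0, 0, 0, 0, 0]

```text
time: 11.85
ee_pos: [0.6574, 0.1451, 0.0832]
tcp_rot: [-180.0, 0.0, 17.8]
wrist_force: [0.7, -0.2, 0.2]
opening: 0.0001
grasp_force: 0.0
```

move_arm:
  offset:
    - [0, 0, 0.1]
    - [0, 0, 0.1]
    - [0, 0, 0.1]
    - [0, 0, 0.1]
    - [0, 0, 0]
  twist:
    - [0, 0, 0]
    - [0, 0, 0]
    - [0, 0, 0]
    - [0, 0, 0]
    - [0, 0, 0]
  grip: [0, 0, 0, 0, 0]

```text
time: 12.35
ee_pos: [0.6576, 0.1451, 0.0791]
tcp_rot: [-180.0, 0.0, 17.8]
wrist_force: [-0.1, -0.4, -0.2]
opening: -0.0004
grasp_force: 0.0
```

move_arm:
  offset:
    - [0, 0, 0.1]
    - [0, 0, 0.1]
    - [0, 0, 0.1]
    - [0, 0, 0.1]
    - [0, 0, 0.1]
  twist:
    - [0, 0, 0]
    - [0, 0, 0]
    - [0, 0, 0]
    - [0, 0, 0]
    - [0, 0, 0]
  grip: [0, 0, 0, 0, 0]

```text
time: 12.85
ee_pos: [0.6577, 0.1451, 0.0746]
tcp_rot: [180.0, -0.0, 17.8]
wrist_force: [-1.6, -0.1, 3.1]
opening: 0.0001
grasp_force: 1.5
```

move_arm:
  offset:
    - [0, 0, 0.1]
    - [0, 0, 0.1]
    - [0, 0, 0.1]
    - [0, 0, 0.1]
    - [0, 0, 0.1]
  twist:
    - [0, 0, 0]
    - [0, 0, 0]
    - [0, 0, 0]
    - [0, 0, 0]
    - [0, 0, 0]
  grip: [0, 0, 0, 0, 0]

```text
time: 13.35
ee_pos: [0.6577, 0.1451, 0.0692]
tcp_rot: [180.0, -0.0, 17.8]
wrist_force: [-1.3, 0.6, 3.0]
opening: 0.0001
grasp_force: 1.5
```

move_arm:
  offset:
    - [0, 0, 0.1]
    - [0, 0, 0.1]
    - [0, 0, 0]
  twist:
    - [0, 0, 0]
    - [0, 0, 0]
    - [0, 0, 0]
  grip: [0, 0, 0]

```text
time: 13.65
ee_pos: [0.6577, 0.1451, 0.0675]
tcp_rot: [180.0, -0.0, 17.8]
wrist_force: [-1.8, 0.4, 7.0]
opening: -0.0001
grasp_force: 2.9
```

move_arm:
  offset:
    - [0, 0, 0.05]
    - [0, 0, 0]
    - [0, 0, -0.5]
    - [0, 0, -3.5]
    - [0, 0, -4]
  twist:
    - [0, 0, 0]
    - [0, 0, 0]
    - [0, 0, 0]
    - [0, 0, 0]
    - [0, 0, 0]
  grip: [0, 0, 0, 0, 0]

```text
time: 14.15
ee_pos: [0.6566, 0.1448, 0.1457]
tcp_rot: [-180.0, 0.2, 17.8]
wrist_force: [-0.5, 0.3, 0.9]
opening: 0.0001
grasp_force: 0.0
```

move_arm:
  offset:
    - [-3.5, 1.7, 0]
    - [-3.5, 1.7, 0]
    - [-3.5, 1.7, 0]
    - [-3.6, 1.7, 0]
    - [-3.6, 1.6, 1]
  twist:
    - [0, 0, 0]
    - [0, 0, 0]
    - [0, 0, 0]
    - [0, 0, 0]
    - [0, 0, 0]
  grip: [0, 0, 0, 0, 0]

```text
time: 14.65
ee_pos: [0.5141, 0.0101, 0.1376]
tcp_rot: [180.0, -0.1, 17.8]
wrist_force: [-0.3, -0.8, -0.7]
opening: 0.0004
grasp_force: 0.0
```

move_arm:
  offset:
    - [0, 0, 2]
    - [0, 0, 2]
    - [0, 0, 0]
  twist:
    - [0, 0, 0]
    - [0, 0, 0]
    - [0, 0, 0]
  grip: [0, 0, 0]

```text
time: 14.95
ee_pos: [0.5132, 0.0107, 0.0944]
tcp_rot: [-179.9, 0.2, 17.8]
wrist_force: [-0.2, -0.1, 0.5]
opening: -0.0002
grasp_force: 0.0
```

Run:
```python
from h import *
o=bot.get_obs(); p=viewer.camera("wrist"); save(p,"w6"); print(o["time"],o["ee_pos"],o["tcp_rot"])
for t,z in [("pin_side_b_top",.0548),("pin_cut_top",.0455)]:
    for r in finder.pinpoint(p,t)[:2]:
        if r["p"]>.2: print(t,round(r["p"],2),np.round(r["position"],1),np.round(wz(p,o,r["position"],z),4))
```

```text
14.95 [0.5132382  0.010672   0.09439465] [-179.93553271    0.21383818   17.77672631]
pin_side_b_top 0.9 [318.3 238.9] [0.5145 0.0106 0.0548]
pin_cut_top 0.62 [400.5   8.3] [0.6534 0.0074 0.0455]
```

View pics/w6.png

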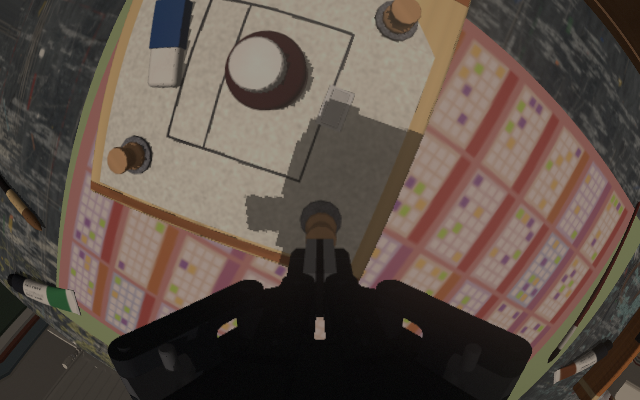

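The last pin's top sits centred under the fingers at (319, 230). The bottle, eraser and sharpener have not moved.

move_arm:
  offset:
    - [0.1, 0, 0.6]
    - [0, 0, 0.5]
    - [0, 0, 0.3]
    - [0, 0, 0.1]
    - [0, 0, 0]
  twist:
    - [0, 0, 0]
    - [0, 0, 0]
    - [0, 0, 0]
    - [0, 0, 0]
    - [0, 0, 0]
  grip: [0, 0, 0, 0, 0]

```text
time: 15.6
ee_pos: [0.5157, 0.0113, 0.0816]
tcp_rot: [-180.0, 0.0, 17.8]
wrist_force: [-0.2, -0.1, -0.4]
opening: -0.0001
grasp_force: 0.0
```

move_arm:
  offset:
    - [0, 0, 0.1]
    - [0, 0, 0.1]
    - [0, 0, 0.1]
    - [0, 0, 0.1]
    - [0, 0, 0]
  twist:
    - [0, 0, 0]
    - [0, 0, 0]
    - [0, 0, 0]
    - [0, 0, 0]
    - [0, 0, 0]
  grip: [0, 0, 0, 0, 0]

```text
time: 16.1
ee_pos: [0.5157, 0.0113, 0.0777]
tcp_rot: [-180.0, 0.0, 17.8]
wrist_force: [0.6, -0.6, 0.6]
opening: -0.0001
grasp_force: 0.0
```

move_arm:
  offset:
    - [0, 0, 0.1]
    - [0, 0, 0.1]
    - [0, 0, 0.1]
    - [0, 0, 0.1]
    - [0, 0, 0]
  twist:
    - [0, 0, 0]
    - [0, 0, 0]
    - [0, 0, 0]
    - [0, 0, 0]
    - [0, 0, 0]
  grip: [0, 0, 0, 0, 0]

```text
time: 16.6
ee_pos: [0.5158, 0.0113, 0.0738]
tcp_rot: [180.0, -0.0, 17.8]
wrist_force: [-0.2, 0.2, 2.7]
opening: -0.0002
grasp_force: 0.8
```

move_arm:
  offset:
    - [0, 0, 0.1]
    - [0, 0, 0.1]
    - [0, 0, 0.1]
    - [0, 0, 0.1]
    - [0, 0, 0.1]
  twist:
    - [0, 0, 0]
    - [0, 0, 0]
    - [0, 0, 0]
    - [0, 0, 0]
    - [0, 0, 0]
  grip: [0, 0, 0, 0, 0]

```text
time: 17.1
ee_pos: [0.5158, 0.0113, 0.0687]
tcp_rot: [180.0, -0.0, 17.8]
wrist_force: [0.8, -0.1, 1.9]
opening: 0.0003
grasp_force: 1.5
```

move_arm:
  offset:
    - [0, 0, 0.1]
    - [0, 0, 0.05]
    - [0, 0, 0]
  twist:
    - [0, 0, 0]
    - [0, 0, 0]
    - [0, 0, 0]
  grip: [0, 0, 0]

```text
time: 17.4
ee_pos: [0.5159, 0.0113, 0.0675]
tcp_rot: [180.0, -0.0, 17.8]
wrist_force: [-0.8, -0.3, 5.3]
opening: -0.0001
grasp_force: 2.4
```

Now a slight last press, then lift clear and check the heights with depth.

move_arm:
  offset:
    - [0, 0, 0.1]
    - [0, 0, 0]
    - [0, 0, -0.5]
    - [0, 0, -3.5]
    - [0, 0, -4]
  twist:
    - [0, 0, 0]
    - [0, 0, 0]
    - [0, 0, 0]
    - [0, 0, 0]
    - [0, 0, 0]
  grip: [0, 0, 0, 0, 0]

```text
time: 17.9
ee_pos: [0.5145, 0.0113, 0.1456]
tcp_rot: [-179.9, 0.2, 17.8]
wrist_force: [0.6, -0.1, 0.1]
opening: -0.0
grasp_force: 0.0
```

move_arm:
  offset:
    - [-4, 4, -3]
    - [-4, 4, -3]
    - [-4, 4, -2]
    - [-2, 3, 0]
    - [0, 0, 0]
  twist:
    - [0, 0, 0]
    - [0, 0, 0]
    - [0, 0, 0]
    - [0, 0, 0]
    - [0, 0, 0]
  grip: [0, 0, 0, 0, 0]

```text
time: 18.4
ee_pos: [0.4429, -0.147, 0.2104]
tcp_rot: [179.9, -0.0, 17.6]
wrist_force: [0.8, 0.7, 0.2]
opening: 0.0001
grasp_force: 0.0
```

Run:
```python
from h import *
p=viewer.camera("top"); cv2.imwrite("pics/z1.png",cv2.resize(p["color"][130:290,220:390,::-1],None,fx=3.7,fy=3.7,interpolation=cv2.INTER_CUBIC))
f=200/np.tan(np.radians(p["vfov"])/2); v,u=np.mgrid[0:400,0:640]; d=p["depth"]
X=np.stack([(u-p["cx"])/f*d,(v-p["cy"])/f*d,d],-1)@rot(p).T+p["position"]
for n,c in dict(cut=(.6545,.005),opp=(.5188,.1475),a=(.6577,.145),b=(.5145,.0106)).items():
    m=(np.hypot(X[...,0]-c[0],X[...,1]-c[1])<.006); m2=np.hypot(X[...,0]-c[0],X[...,1]-c[1]); m2=(m2>.02)&(m2<.028)
    print(n,m.sum(),np.median(X[m][:,2]) if m.any() else None,np.median(X[m2][:,2]))
for t in ["board","ink_2","eraser","sharpener"]: 
    r=finder.pinpoint(p,t)[:1]
    for q in r: print(t,q["p"],np.round(q["position"],1))
print(bot.get_obs()["ee_pos"])
```

```text
cut 16 0.04609083422896698 0.01867322361538959
opp 14 0.04527874702308021 0.0194041042983919
a 16 0.0454682039228993 0.019377604513569957
b 17 0.046801640052172244 0.018646626032058355
board 0.64 [298.  210.9]
ink_2 0.65 [300.6 206.7]
eraser 0.73 [181.7 265.8]
sharpener 0.48 [311.1 209.6]
[ 0.44413161 -0.1430784   0.20938164]
```

View pics/z1.png

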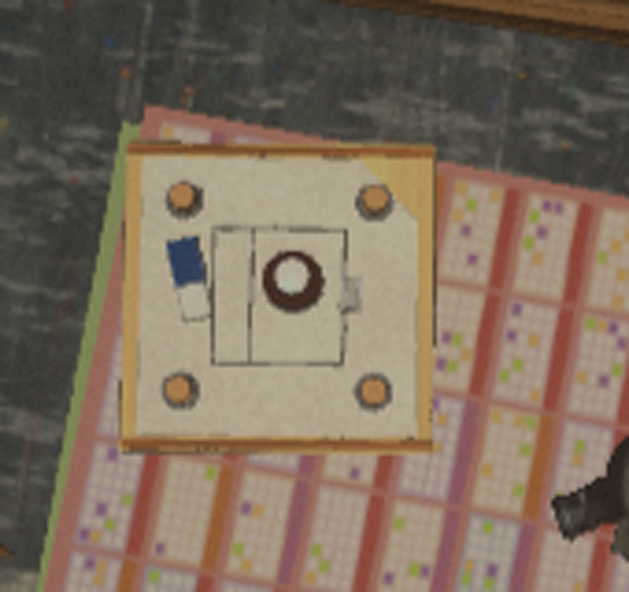

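The picture matches the first one: the board, bottle, eraser and sharpener are where they were. All four heads read 45–47 mm by depth, so they are home.

```bash
python3 -c "
from h import *
print(bot.job_done())"
```

```text
the job is handed in; nothing more can be done
None
```

I pressed all four pins down onto their felt washers in the order asked (cut corner, opposite corner, then the other two). No force reading went above 8 N, nothing else looks moved, and the job is handed in at about 18.5 s.

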